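# Transfer the sample jars to the reader tray in reverse order

## Task

Move the four sample jars from the white rack into the grey reader tray in reverse order, one jar per compartment, so that the batch is read backwards: the jar that starts nearest the black end of the white rack goes in the compartment farthest from the black end of the grey tray, and so on, until the jar farthest from the white rack's black end stands next to the grey tray's black end. Never tip a jar over or drop it from a height, and leave all four standing upright on the tray's floor.

Things in the scene. Friction and masses are not known exactly. Their poses are not given: they have to be found in the camera images.
- jar_red: Upright sample jar with a red screw cap: white body 32 mm across and 50 mm high, red cap 35 mm across and 20 mm high, 70 mm high in all, 40 to 85 g, loose. Origin: centre of its underside; z up along the jar. It starts on the coloured pad of its own colour in the white rack.
- jar_blue: Upright sample jar with a blue screw cap: white body 32 mm across and 50 mm high, blue cap 35 mm across and 20 mm high, 70 mm high in all, 40 to 85 g, loose. Origin: centre of its underside; z up along the jar. It starts on the coloured pad of its own colour in the white rack.
- jar_green: Upright sample jar with a green screw cap: white body 32 mm across and 50 mm high, green cap 35 mm across and 20 mm high, 70 mm high in all, 40 to 85 g, loose. Origin: centre of its underside; z up along the jar. It starts on the coloured pad of its own colour in the white rack.
- jar_yellow: Upright sample jar with a yellow screw cap: white body 32 mm across and 50 mm high, yellow cap 35 mm across and 20 mm high, 70 mm high in all, 40 to 85 g, loose. Origin: centre of its underside; z up along the jar. It starts on the coloured pad of its own colour in the white rack.
- pad_red: red square pad 53 mm wide and 3 mm thick on the floor of one compartment of the white rack, with a red tab folded over the rack's wall; it never moves, so it shows where the red-capped jar started. Origin: centre of its underside, at the compartment's centre, 5 mm above the bench; its x and y axes are parallel to the white rack's.
- pad_blue: blue square pad 53 mm wide and 3 mm thick on the floor of one compartment of the white rack, with a blue tab folded over the rack's wall; it never moves, so it shows where the blue-capped jar started. Origin: centre of its underside, at the compartment's centre, 5 mm above the bench; its x and y axes are parallel to the white rack's.
- pad_green: green square pad 53 mm wide and 3 mm thick on the floor of one compartment of the white rack, with a green tab folded over the rack's wall; it never moves, so it shows where the green-capped jar started. Origin: centre of its underside, at the compartment's centre, 5 mm above the bench; its x and y axes are parallel to the white rack's.
- pad_yellow: yellow square pad 53 mm wide and 3 mm thick on the floor of one compartment of the white rack, with a yellow tab folded over the rack's wall; it never moves, so it shows where the yellow-capped jar started. Origin: centre of its underside, at the compartment's centre, 5 mm above the bench; its x and y axes are parallel to the white rack's.
- source_rack: White rack holding the jars at the start, each on a pad of its own colour, in shuffled order; stands left or right, the tray on the other side. Same shape, size and axes as tray: four compartments at y = +90, +30, -30, -90 mm, floor 5 mm thick, walls 18 mm high, black block 30 mm high on its +y end (its black end). Origin: centre of the row, underside. Fixed.
- tray: Grey tray, 245 x 65 mm, empty, fixed: four compartments in a row along its y, 55 mm square inside, centres at y = +90, +30, -30, -90 mm, x = 0. Walls 18 mm high, 5 mm thick; floor 5 mm thick. A black block, 65 x 20 mm, 30 mm high, on its +y end is its black end (beside y = +90). Origin: centre of the row, underside, on the bench; x across the row, z up.

How it is judged (in metres and radians):
At the end, for the whole second after the job is handed in: Every jar is at rest, upright (under 0.12 rad) on the grey tray's floor (within 6 mm), within 20 mm of the centre of its compartment: 1st from the white rack's black end to 4th from the tray's black end, 2nd to 3rd, 3rd to 2nd, 4th to 1st (x of jar_red in the frame of tray between -0.02 and 0.02 m and z of jar_red in the frame of tray between 0 and 0.011 m and angle between each of jar_red, jar_blue, jar_green, jar_yellow's own z axis and vertical below 0.12 rad and linear speed of each of jar_red, jar_blue, jar_green, jar_yellow below 0.02 m/s and (not (y of pad_red in the frame of source_rack between -0.12 and -0.06 m) or y of jar_red in the frame of tray between 0.07 and 0.11 m) and (not (y of pad_red in the frame of source_rack between -0.06 and 0 m) or y of jar_red in the frame of tray between 0.01 and 0.05 m) and (not (y of pad_red in the frame of source_rack between 0 and 0.06 m) or y of jar_red in the frame of tray between -0.05 and -0.01 m) and (not (y of pad_red in the frame of source_rack between 0.06 and 0.12 m) or y of jar_red in the frame of tray between -0.11 and -0.07 m) and x of jar_blue in the frame of tray between -0.02 and 0.02 m and z of jar_blue in the frame of tray between 0 and 0.011 m and (not (y of pad_blue in the frame of source_rack between -0.12 and -0.06 m) or y of jar_blue in the frame of tray between 0.07 and 0.11 m) and (not (y of pad_blue in the frame of source_rack between -0.06 and 0 m) or y of jar_blue in the frame of tray between 0.01 and 0.05 m) and (not (y of pad_blue in the frame of source_rack between 0 and 0.06 m) or y of jar_blue in the frame of tray between -0.05 and -0.01 m) and (not (y of pad_blue in the frame of source_rack between 0.06 and 0.12 m) or y of jar_blue in the frame of tray between -0.11 and -0.07 m) and x of jar_green in the frame of tray between -0.02 and 0.02 m and z of jar_green in the frame of tray between 0 and 0.011 m and (not (y of pad_green in the frame of source_rack between -0.12 and -0.06 m) or y of jar_green in the frame of tray between 0.07 and 0.11 m) and (not (y of pad_green in the frame of source_rack between -0.06 and 0 m) or y of jar_green in the frame of tray between 0.01 and 0.05 m) and (not (y of pad_green in the frame of source_rack between 0 and 0.06 m) or y of jar_green in the frame of tray between -0.05 and -0.01 m) and (not (y of pad_green in the frame of source_rack between 0.06 and 0.12 m) or y of jar_green in the frame of tray between -0.11 and -0.07 m) and x of jar_yellow in the frame of tray between -0.02 and 0.02 m and z of jar_yellow in the frame of tray between 0 and 0.011 m and (not (y of pad_yellow in the frame of source_rack between -0.12 and -0.06 m) or y of jar_yellow in the frame of tray between 0.07 and 0.11 m) and (not (y of pad_yellow in the frame of source_rack between -0.06 and 0 m) or y of jar_yellow in the frame of tray between 0.01 and 0.05 m) and (not (y of pad_yellow in the frame of source_rack between 0 and 0.06 m) or y of jar_yellow in the frame of tray between -0.05 and -0.01 m) and (not (y of pad_yellow in the frame of source_rack between 0.06 and 0.12 m) or y of jar_yellow in the frame of tray between -0.11 and -0.07 m)); the robot touches nothing.
It fails at once if a jar is tipped over (more than about 50 degrees) (angle between any of jar_red, jar_blue, jar_green, jar_yellow's own z axis and vertical above 0.9 rad).
It fails at once if a jar is dropped from a height (it falls freely with its underside still more than 60 mm above the bench) ((height (world z) of jar_red above 0.06 m and contact force between the fingers and jar_red below 0.05 N and linear speed of jar_red above 0.3 m/s) or (height (world z) of jar_blue above 0.06 m and contact force between the fingers and jar_blue below 0.05 N and linear speed of jar_blue above 0.3 m/s) or (height (world z) of jar_green above 0.06 m and contact force between the fingers and jar_green below 0.05 N and linear speed of jar_green above 0.3 m/s) or (height (world z) of jar_yellow above 0.06 m and contact force between the fingers and jar_yellow below 0.05 N and linear speed of jar_yellow above 0.3 m/s)).
It also fails if it takes over 106 s, if anything falls off the work surface, if the arm or the gripper's body presses on something with over 40 N, if the wrist force passes 120 N, or if a joint passes its speed limit or range.

## Robot

A 6-joint arm with a two-finger parallel gripper is mounted at the origin on the work surface. World frame = base frame: x ahead of the robot, y to its left, z up, the work surface at z = 0. Lengths are in m, angles in degrees, forces in N, time in s.
With the tool pointing down it reaches from about 0.3 to 0.75 m from the base axis. Payload 8.5 kg.
Tool frame: the origin (TCP) lies between the finger pads; the fingertips stand 22 mm ahead of it and the grasp point (between the pads) lies 3 mm ahead of it (env.nose_length is the distance from the TCP to the fingertips, in m); z points along the fingers, x is the direction in which the jaws open and shut, and the axes are right-handed (so a half turn about z gives the same grasp; the last joint's range is limited). The gripper opens to 85 mm and grips with 20 to 120 N. Pads are 22 mm wide; open, the fingers measure 114 mm over their backs; the gripper's body (76 mm by 85 mm) begins 54 mm behind the grasp point. The pads swing forward as they close: fully open they stand 13 mm farther back than shut.
Start: joints at [-88.596, 21.807, 74.336, -0, 83.858, -12.336], TCP at [0.131, -0.534, 0.253] pointing down, gripper open.
Joint ranges: [-178.18, 178.18], [-50.72, 133.34], [12.68, 142.11], [-81.47, 261.47], [9.98, 163.14], [-165.26, 165.26]. Speed limits (degrees/s): [136.94, 136.94, 180, 180, 180, 180].

## Interface

Orientations are given as a 3x3 rotation matrix whose columns are the frame's x, y, z axes.
In Python, from rig import env gives the robot as it stands.
- The arm moves only by the tool arm_command, never from a script. Its argument "steps" is a list of rows, each an object with "delta_pos": the shift along the world's x, y, z in mm, a list of three; "dr": the turn, a rotation vector about the world's x, y, z in degrees, a list of three. In form: [{"delta_pos": [dx, dy, dz], "dr": [wx, wy, wz]}, ...]. A call has 1 to 20 rows; each row shifts and turns the commanded pose from where the row before left it; what a row does not reach is not made up. A row lasts 1/10 s, in which the tool goes at most 50 mm and 8.59 degrees, less where a joint would pass 70% of its speed; a pose out of reach is approached as far as the arm can. A call with a gripper value outside its range is refused whole. "grip" is the opening, from 0 (shut) to 1 (fully open), set as the call begins (left out, the last holds). The fingers move at their own pace and stop on an object; "squeeze" is the grip in N (left out, the last holds). Time passes only in rows, so rows that do not move let the fingers close. It gives the time, the measured TCP pose, the force and the opening at its end, in the units of the state.
- env.observe(): the state, without advancing time (a new reading comes with each control period).
- env.get_image(name): name is "scene" or "top"; returns the picture (420x560x3 uint8, blue, green, red); there is no depth.
- env.get_calibration(name): a dict with "fx", "fy", "cx", "cy" (pixels), "view" (4x4, takes a point from world to camera coordinates). Camera axes: x right, y up, looking along -z (the intrinsics and any distortion apply to the point x, -y, -z); pixel columns grow to the right and rows downward; lengths in m; the calibration is good to about 2 mm. A picture is of the moment at which its call begins. get_calibration takes no time and is no camera call.
- env.close_job(): hands the job in, once; it reports no verdict.
The state is a dict: "time_s": time; "q": joint angles; "qvel": joint speeds; "joint_efforts": joint torques, N m; "position": TCP position; "tool_rot": TCP orientation; "ft_force": force on the tool from outside, world axes, zero at the start; "wrist_torque": the same for the moment, N m; "grip_width": finger opening in m.
Only numpy, scipy, OpenCV 4.12 (cv2) and the standard library are available. Lean on these libraries where they do the work, as an engineer would, in place of code of your own. Each camera call takes 0.05 s, during which the arm holds its last target. There are 200 camera calls.

## Working session

There is one attempt and no reset: what is moved stays moved. The work goes in short steps, Python scripts to look and compute and a tool call to move; the robot and the scene stay as the last step left them, time stands still between calls to the robot, and variables do not carry over. Pictures are saved under pics/ and viewed, about 12 in all and at most 16, crops included, and the job is handed in when it is done.

Besides the shell and the picture viewer there is one more tool, called after "Request:" as name([rows], argument=value, ...), one row to a line, values as JSON. arm_command: Moves the arm, as the interface text tells. Its arguments: {"type":"object","properties":{"steps":{"type":"array"},"grip":{"type":"number"},"squeeze":{"type":"number"}},"required":["steps"]}

```bash
mkdir -p pics; ls; python3 - <<'E'
from rig import env
import cv2
for n in("top","scene"):
    cv2.imwrite(f"pics/{n}0.png",env.get_image(n)); print(env.get_calibration(n))
s=env.observe();print(s)
E
```

```text
pics
{'fx': 385.1313793042294, 'fy': 385.1313793042294, 'cx': 276.0993233711768, 'cy': 215.56282954375467, 'view': array([[ 0.01898431, -0.99978488, -0.00835359,  0.00210382],
       [ 0.98542994,  0.017298  ,  0.16919994, -0.51839479],
       [-0.16901904, -0.01144402,  0.98554634, -0.71135487],
       [ 0.        ,  0.        ,  0.        ,  1.        ]])}
{'fx': 507.2466565442258, 'fy': 507.2466565442258, 'cx': 273.95500555711527, 'cy': 214.72125991015002, 'view': array([[ 0.27824166,  0.96049053,  0.00628713, -0.13854516],
       [-0.77735445,  0.22133512,  0.58883854,  0.40784846],
       [ 0.56418227, -0.16872674,  0.80822624, -1.52628875],
       [ 0.        ,  0.        ,  0.        ,  1.        ]])}
{'time_s': 0.1, 'q': array([-8.85958284e+01,  2.18367010e+01,  7.43786553e+01,  9.09814660e-04,
        8.38572890e+01, -1.23364251e+01]), 'qvel': array([ 0.0093951 , -0.11898444, -0.25396354, -0.02675469,  0.00960888,
       -0.01847117]), 'joint_efforts': array([ 4.14511829e-03, -4.49222374e+01, -2.31657618e+01, -1.47589776e-04,
        3.65875705e-03,  8.09730736e-07]), 'position': array([ 0.13062929, -0.53402838,  0.25278785]), 'tool_rot': array([[ 2.37524804e-01, -9.71381474e-01, -1.52864614e-05],
       [-9.71380688e-01, -2.37524632e-01,  1.26790478e-03],
       [-1.23525013e-03, -2.86309862e-04, -9.99999196e-01]]), 'ft_force': array([0.00999366, 0.4315913 , 0.59962083]), 'wrist_torque': array([ 0.05229995, -0.04485287, -0.03316801]), 'grip_width': 0.08558541009915345}
```

View pics/top0.png

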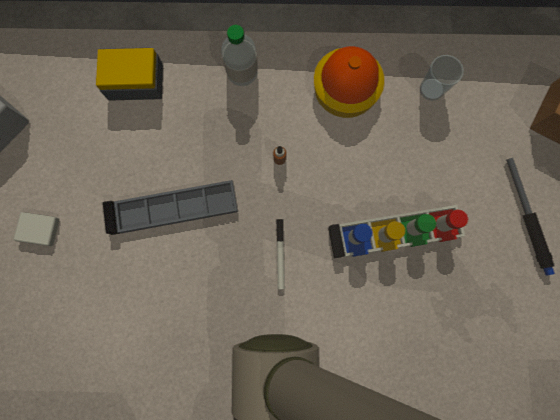

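View pics/scene0.png

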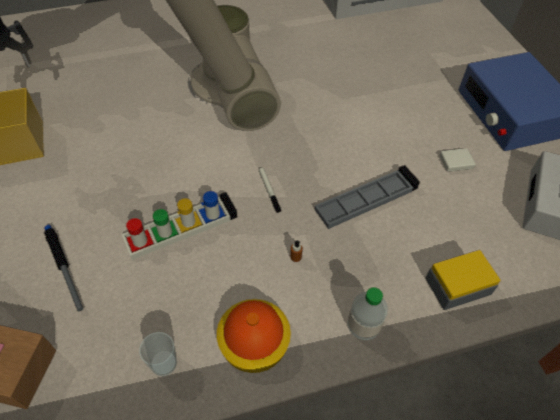

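The rack (row to the right, black end left) reads blue, yellow, green, red from the black end, with caps at about (362,232), (395,230), (426,222), (457,219) in the top view. The tray spans about (105–237, 182–235), with its black end at left (110,217). So red goes in the 1st compartment beside the tray's black end, then green, yellow and blue.

```bash
cat > h.py <<'E'
import numpy as np, cv2
from rig import env
HSV={'red':[((0,140,70),(6,255,255)),((172,140,70),(180,255,255))],'blue':[((105,120,50),(130,255,255))],'green':[((50,120,40),(80,255,255))],'yellow':[((17,150,90),(28,255,255))]}
def ray(c,p):
    V=c['view'];R=V[:3,:3];o=-R.T@V[:3,3]
    d=R.T@np.array([(p[0]-c['cx'])/c['fx'],-(p[1]-c['cy'])/c['fy'],-1.]);return o,d/np.linalg.norm(d)
def plane(c,p,z):
    o,d=ray(c,p);return o+d*(z-o[2])/d[2]
def tri(rs):
    A=sum(np.eye(3)-np.outer(d,d) for o,d in rs);b=sum((np.eye(3)-np.outer(d,d))@o for o,d in rs);return np.linalg.solve(A,b)
def mask(im,col):
    h=cv2.cvtColor(im,cv2.COLOR_BGR2HSV);return sum(cv2.inRange(h,np.array(a),np.array(b)) for a,b in HSV[col])
E
python3 - <<'E'
from h import *
T=cv2.imread('pics/top0.png');S=cv2.imread('pics/scene0.png');ct=env.get_calibration('top');cs=env.get_calibration('scene')
out=np.hstack([cv2.resize(T[170:270,90:250],None,fx=4,fy=4),]) ; cv2.imwrite('pics/traycrop.png',out)
cv2.imwrite('pics/rackcrop.png',cv2.resize(T[195:265,320:480],None,fx=5,fy=5))
for col in HSV:
    for n,im,box,c in(('t',T,(195,265,325,480),ct),('s',S,(180,260,115,240),cs)):
        m=np.zeros(im.shape[:2],np.uint8);y0,y1,x0,x1=box;m[y0:y1,x0:x1]=mask(im,col)[y0:y1,x0:x1]
        # cap: brightest opened blob
        m=cv2.morphologyEx(m,cv2.MORPH_OPEN,cv2.getStructuringElement(2,(7,7)))
        k,_,st,ce=cv2.connectedComponentsWithStats(m)
        for i in range(1,k): print(col,n,st[i],ce[i].round(1),plane(c,ce[i],.07).round(4)[:2])
E
```

```text
red t [447 209  21  19 303] [457.  217.8] [ 0.5156 -0.3296]
red t [434 228  24  13 194] [446.1 234.1] [ 0.4842 -0.3074]
red s [126 218  17  17 224] [134.4 226. ] [ 0.5165 -0.3276]
blue t [346 224  26  31 489] [360.6 239.4] [ 0.4715 -0.1477]
blue s [203 191  15  16 182] [210.  198.7] [ 0.4872 -0.151 ]
green t [417 214  19  27 312] [425.6 224.6] [ 0.5016 -0.27  ]
green s [153 209  15  17 193] [160.2 216.8] [ 0.5072 -0.2688]
yellow t [386 220  19  21 284] [395.  229.8] [ 0.4906 -0.2123]
yellow s [178 198  15  17 199] [184.7 206. ] [ 0.4922 -0.2106]
```

View pics/traycrop.png

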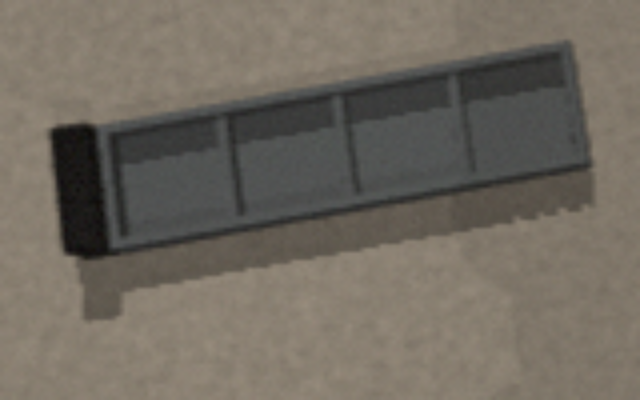

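View pics/rackcrop.png

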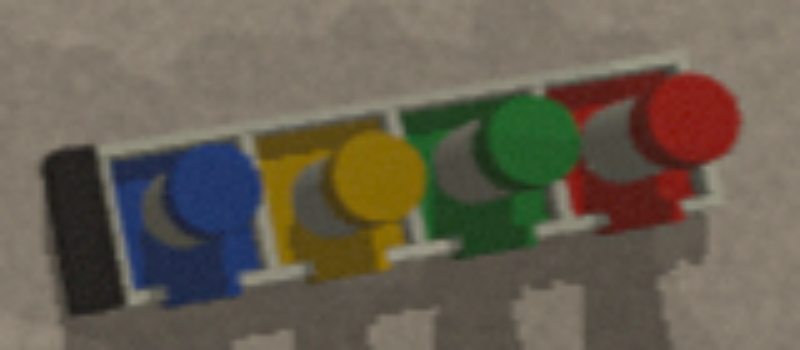

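```bash
python3 - <<'E'
from h import *
c=env.get_calibration('top')
P=lambda p,s,o,z: plane(c,((p[0]+.5)/s-.5+o[0],(p[1]+.5)/s-.5+o[1]),z)
t=lambda p,z=.018:P(p,4,(90,170),z)[:2]
a,b,d=t((228,117)),t((340,96)),t((455,75))
a2,b2,d2=t((239,213)),t((356,194)),t((472,172))
print('div mids',(a+a2)/2,(b+b2)/2,(d+d2)/2)
RT,RB=t((572,42)),t((590,162));LT,LB=t((100,125)),t((112,246))
print('corners',RT,RB,LT,LB,'len',np.linalg.norm(RT-LT),np.linalg.norm(RB-LB),'wid',np.linalg.norm(RT-RB),np.linalg.norm(LT-LB))
print('centre',(RT+RB+LT+LB)/4)
u=(LT+LB-RT-RB);u/=np.linalg.norm(u);v=(a+a2-d-d2);print('yaxis ang',np.degrees(np.arctan2(u[1],u[0])),np.degrees(np.arctan2(v[1],v[0])),'div spacing',np.linalg.norm(v)/2)
C=(RT+RB+LT+LB)/4
for y in(.09,.03,-.03,-.09):print('comp',y,C+u*y)
r=lambda p,z=.076:P(p,5,(320,195),z)[:2]
J={n:r(p) for n,p in dict(blue=(214,188),yellow=(378,176),green=(534,139),red=(690,119)).items()}
for n in J:print(n,J[n])
rk=lambda p:P(p,5,(320,195),.018)[:2]
w=rk((105,150))-rk((683,58));print('rack ang',np.degrees(np.arctan2(w[1],w[0])),np.linalg.norm(w), 'centre?',(rk((105,150))+rk((130,305))+rk((683,55))+rk((718,198)))/4)
E
```

```text
div mids [0.52801115 0.27348067] [0.53942096 0.21560049] [0.55165144 0.1570535 ]
corners [0.59543361 0.10306957] [0.53260592 0.09149219] [0.54751323 0.34368247] [0.4851819  0.33195193] len 0.2453384012908975 0.24509165880855033 wid 0.06388547180966833 0.06342554190785317
centre [0.54018366 0.21754904]
yaxis ang 101.21025132326044 101.477749819619 div spacing 0.11880298410866429
comp 0.09 [0.52268678 0.30583187]
comp 0.03 [0.53435137 0.24697665]
comp -0.03 [0.54601596 0.18812143]
comp -0.09 [0.55768055 0.1292662 ]
blue [ 0.48422918 -0.14994291]
yellow [ 0.48982239 -0.21095446]
green [ 0.50479317 -0.26948017]
red [ 0.51338788 -0.32792094]
rack ang 100.12826228695613 0.23851293727914777 centre? [ 0.49798738 -0.24112913]
```

Tray: measured 245 x 64 mm (given 245 x 65), divider spacing 59 mm (given 60). Caps lie about 60 mm apart and the two views agree within 3 mm. Go to red, jaws across the row.

Request:
arm_command([
  {"delta_pos": [27,15,-5],"dr": [0,0,6.2]},
  {"delta_pos": [27,15,-5],"dr": [0,0,6.2]},
  {"delta_pos": [27,15,-5],"dr": [0,0,6.2]},
  {"delta_pos": [27,15,-5],"dr": [0,0,6.2]},
  {"delta_pos": [27,15,-5],"dr": [0,0,6.2]},
  {"delta_pos": [27,15,-5],"dr": [0,0,6.2]},
  {"delta_pos": [27,15,-5],"dr": [0,0,6.2]},
  {"delta_pos": [28,15,-5],"dr": [0,0,6.2]},
  {"delta_pos": [28,15,-5],"dr": [0,0,6.2]},
  {"delta_pos": [28,15,-5],"dr": [0,0,6.2]},
  {"delta_pos": [28,14,-5],"dr": [0,0,6.2]},
  {"delta_pos": [28,14,-5],"dr": [0,0,6.2]},
  {"delta_pos": [27,14,-5],"dr": [0,0,6.2]},
  {"delta_pos": [27,14,-5],"dr": [0,0,6.2]},
  {"delta_pos": [0,0,0],"dr": [0,0,0]},
  {"delta_pos": [0,0,0],"dr": [0,0,0]},
], grip=1, squeeze=30)

```text
time_s: 1.7
position: [0.5136, -0.3279, 0.1828]
tool_rot: [[0.983, 0.183, -0.001], [0.183, -0.983, 0.001], [-0.001, -0.001, -1.0]]
ft_force: [-0.3, -0.3, -0.3]
grip_width: 0.0853
```

Request:
arm_command([
  {"delta_pos": [0,0,-23],"dr": [0,0,0]},
  {"delta_pos": [0,0,-23],"dr": [0,0,0]},
  {"delta_pos": [0,0,-23],"dr": [0,0,0]},
  {"delta_pos": [0,0,-20],"dr": [0,0,0]},
  {"delta_pos": [0,0,-15],"dr": [0,0,0]},
  {"delta_pos": [0,0,-10],"dr": [0,0,0]},
  {"delta_pos": [0,0,0],"dr": [0,0,0]},
  {"delta_pos": [0,0,0],"dr": [0,0,0]},
])

```text
time_s: 2.5
position: [0.5135, -0.3288, 0.07]
tool_rot: [[0.983, 0.182, 0.001], [0.182, -0.983, -0.001], [0.0, 0.001, -1.0]]
ft_force: [0.1, -1.2, 0.7]
grip_width: 0.0854
```

Request:
arm_command([
  {"delta_pos": [0,0,0],"dr": [0,0,0]},
  {"delta_pos": [0,0,0],"dr": [0,0,0]},
  {"delta_pos": [0,0,0],"dr": [0,0,0]},
  {"delta_pos": [0,0,0],"dr": [0,0,0]},
  {"delta_pos": [0,0,0],"dr": [0,0,0]},
  {"delta_pos": [0,0,0],"dr": [0,0,0]},
  {"delta_pos": [0,0,0],"dr": [0,0,0]},
  {"delta_pos": [0,0,0],"dr": [0,0,0]},
  {"delta_pos": [0,0,0],"dr": [0,0,0]},
  {"delta_pos": [0,0,0],"dr": [0,0,0]},
], grip=0)

```text
time_s: 3.5
position: [0.5137, -0.3284, 0.0697]
tool_rot: [[0.983, 0.183, 0.0], [0.183, -0.983, -0.001], [0.0, 0.001, -1.0]]
ft_force: [-1.2, 0.6, 5.6]
grip_width: 0.0339
```

Gripped at 34 mm (the cap is 35). Lift and look.

Request:
arm_command([
  {"delta_pos": [0,0,5],"dr": [0,0,0]},
  {"delta_pos": [0,0,10],"dr": [0,0,0]},
  {"delta_pos": [0,0,15],"dr": [0,0,0]},
  {"delta_pos": [0,0,20],"dr": [0,0,0]},
  {"delta_pos": [0,0,20],"dr": [0,0,0]},
  {"delta_pos": [0,0,20],"dr": [0,0,0]},
  {"delta_pos": [0,0,15],"dr": [0,0,0]},
  {"delta_pos": [0,0,10],"dr": [0,0,0]},
  {"delta_pos": [0,0,5],"dr": [0,0,0]},
  {"delta_pos": [0,0,0],"dr": [0,0,0]},
  {"delta_pos": [0,0,0],"dr": [0,0,0]},
])

```text
time_s: 4.6
position: [0.5134, -0.3281, 0.1886]
tool_rot: [[0.983, 0.183, -0.001], [0.183, -0.983, 0.001], [-0.001, -0.001, -1.0]]
ft_force: [-0.5, 0.6, -0.3]
grip_width: 0.0343
```

```bash
python3 - <<'E'
from h import *
im=env.get_image('scene');cv2.imwrite('pics/lift.png',cv2.resize(im[100:280,80:320],None,fx=3,fy=3))
E
```

```text
(no output)
```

View pics/lift.png

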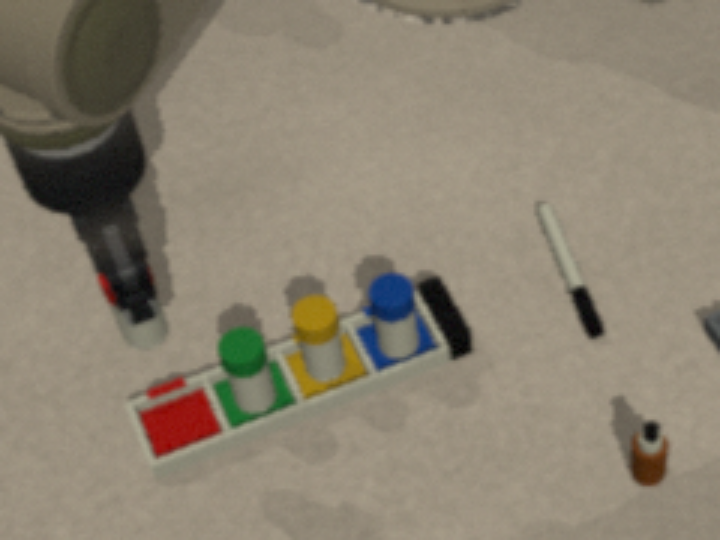

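The jar hangs upright at about crop (138,315) and the other three are undisturbed. Carry it to the tray's 1st compartment at (0.523, 0.306).

Request:
arm_command([
  {"delta_pos": [0,15,0],"dr": [0,0,0]},
  {"delta_pos": [0,25,0],"dr": [0,0,0]},
  {"delta_pos": [1,34,0],"dr": [0,0,0]},
  {"delta_pos": [1,34,0],"dr": [0,0,0]},
  {"delta_pos": [1,34,0],"dr": [0,0,0]},
  {"delta_pos": [1,34,0],"dr": [0,0,0]},
  {"delta_pos": [1,34,0],"dr": [0,0,0]},
  {"delta_pos": [1,34,0],"dr": [0,0,0]},
  {"delta_pos": [1,34,0],"dr": [0,0,0]},
  {"delta_pos": [1,34,0],"dr": [0,0,0]},
  {"delta_pos": [1,34,0],"dr": [0,0,0]},
  {"delta_pos": [0,34,0],"dr": [0,0,0]},
  {"delta_pos": [0,34,0],"dr": [0,0,0]},
  {"delta_pos": [0,34,0],"dr": [0,0,0]},
  {"delta_pos": [0,34,0],"dr": [0,0,0]},
  {"delta_pos": [0,34,0],"dr": [0,0,0]},
  {"delta_pos": [0,34,0],"dr": [0,0,0]},
  {"delta_pos": [0,34,0],"dr": [0,0,0]},
  {"delta_pos": [0,30,0],"dr": [0,0,0]},
  {"delta_pos": [0,20,0],"dr": [0,0,0]},
])

```text
time_s: 6.65
position: [0.5212, 0.3083, 0.1888]
tool_rot: [[0.983, 0.185, -0.001], [0.185, -0.983, 0.0], [-0.001, -0.0, -1.0]]
ft_force: [0.1, -0.7, -1.4]
grip_width: 0.0343
```

Request:
arm_command([
  {"delta_pos": [0,0,0],"dr": [0,0,0]},
  {"delta_pos": [0,0,0],"dr": [0,0,0]},
  {"delta_pos": [0,0,-15],"dr": [0,0,0]},
  {"delta_pos": [0,0,-25],"dr": [0,0,0]},
  {"delta_pos": [0,0,-25],"dr": [0,0,0]},
  {"delta_pos": [0,0,-20],"dr": [0,0,0]},
  {"delta_pos": [0,0,-15],"dr": [0,0,0]},
  {"delta_pos": [0,0,-10],"dr": [0,0,0]},
  {"delta_pos": [0,0,0],"dr": [0,0,0]},
  {"delta_pos": [0,0,0],"dr": [0,0,0]},
])

```text
time_s: 7.65
position: [0.5229, 0.3055, 0.0799]
tool_rot: [[0.983, 0.182, 0.001], [0.182, -0.983, 0.0], [0.001, -0.0, -1.0]]
ft_force: [0.2, -0.2, -0.2]
grip_width: 0.0343
```

```bash
python3 - <<'E'
from h import *
im=env.get_image('scene');cv2.imwrite('pics/place.png',cv2.resize(im[100:260,280:460],None,fx=3.5,fy=3.5))
s=env.observe();print(s['position'],s['ft_force'],s['grip_width'])
E
```

```text
[0.52303179 0.30565383 0.0802037 ] [-0.30925977 -1.09823782  0.29104399] 0.03420684978844511
```

View pics/place.png

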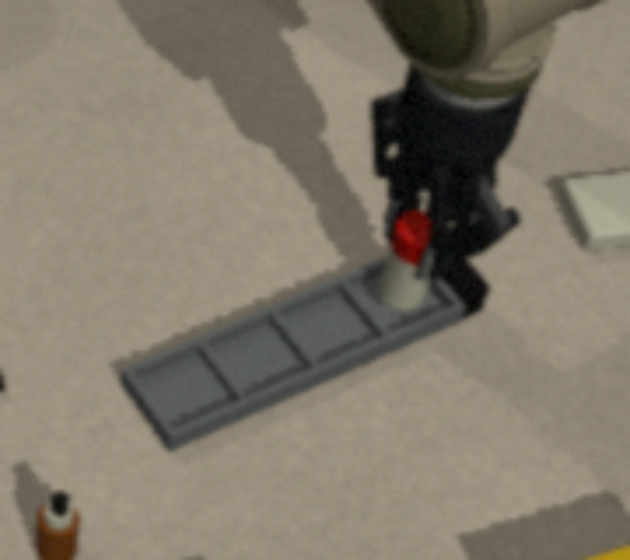

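The jar hangs upright inside the 1st compartment, base around crop (405,295). Its underside is about 13 mm above the floor, so lower it, release and lift.

Request:
arm_command([
  {"delta_pos": [0,0,-5],"dr": [0,0,0]},
  {"delta_pos": [0,0,-4],"dr": [0,0,0]},
  {"delta_pos": [0,0,-3],"dr": [0,0,0]},
  {"delta_pos": [0,0,-1],"dr": [0,0,0]},
  {"delta_pos": [0,0,0],"dr": [0,0,0]},
  {"delta_pos": [0,0,0],"dr": [0,0,0]},
])

```text
time_s: 8.3
position: [0.5226, 0.3058, 0.0668]
tool_rot: [[0.983, 0.183, 0.0], [0.183, -0.983, 0.0], [0.0, -0.0, -1.0]]
ft_force: [-2.5, -0.2, 5.7]
grip_width: 0.0345
```

Request:
arm_command([
  {"delta_pos": [0,0,0],"dr": [0,0,0]},
  {"delta_pos": [0,0,0],"dr": [0,0,0]},
  {"delta_pos": [0,0,0],"dr": [0,0,0]},
  {"delta_pos": [0,0,0],"dr": [0,0,0]},
  {"delta_pos": [0,0,0],"dr": [0,0,0]},
  {"delta_pos": [0,0,0],"dr": [0,0,0]},
  {"delta_pos": [0,0,0],"dr": [0,0,0]},
  {"delta_pos": [0,0,0],"dr": [0,0,0]},
  {"delta_pos": [0,0,10],"dr": [0,0,0]},
  {"delta_pos": [0,0,20],"dr": [0,0,0]},
  {"delta_pos": [0,0,30],"dr": [0,0,0]},
  {"delta_pos": [0,0,30],"dr": [0,0,0]},
  {"delta_pos": [0,0,30],"dr": [0,0,0]},
], grip=1)

```text
time_s: 9.6
position: [0.5225, 0.3057, 0.1884]
tool_rot: [[0.983, 0.183, 0.001], [0.183, -0.983, 0.0], [0.001, -0.0, -1.0]]
ft_force: [0.2, -0.1, 0.2]
grip_width: 0.0855
```

```bash
python3 - <<'E'
from h import *
im=env.get_image('scene');cv2.imwrite('pics/place2.png',cv2.resize(im[100:260,280:460],None,fx=3.5,fy=3.5))
s=env.observe();print(s['position'],s['ft_force'],s['grip_width'])
E
```

```text
[0.52411336 0.30635604 0.19374549] [1.02426046 0.64055763 4.70164043] 0.08557103694316516
```

View pics/place2.png

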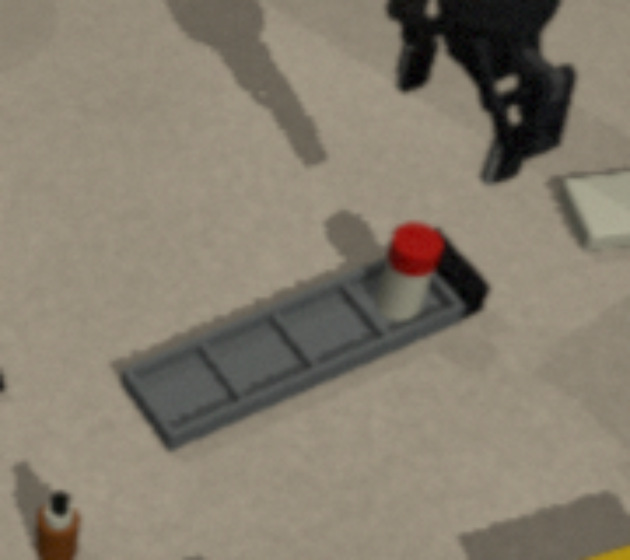

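Red stands upright in compartment 1 (cap at crop (417,250)). Next is green at (0.505, −0.269).

Request:
arm_command([
  {"delta_pos": [-1,-15,0],"dr": [0,0,0]},
  {"delta_pos": [-1,-25,0],"dr": [0,0,0]},
  {"delta_pos": [-1,-31,0],"dr": [0,0,0]},
  {"delta_pos": [-1,-31,0],"dr": [0,0,0]},
  {"delta_pos": [-1,-31,0],"dr": [0,0,0]},
  {"delta_pos": [-1,-31,0],"dr": [0,0,0]},
  {"delta_pos": [-1,-31,0],"dr": [0,0,0]},
  {"delta_pos": [-1,-31,0],"dr": [0,0,0]},
  {"delta_pos": [-1,-31,0],"dr": [0,0,0]},
  {"delta_pos": [-1,-31,0],"dr": [0,0,0]},
  {"delta_pos": [-1,-31,0],"dr": [0,0,0]},
  {"delta_pos": [-1,-31,0],"dr": [0,0,0]},
  {"delta_pos": [-1,-31,0],"dr": [0,0,0]},
  {"delta_pos": [-1,-31,0],"dr": [0,0,0]},
  {"delta_pos": [-1,-31,0],"dr": [0,0,0]},
  {"delta_pos": [-1,-31,0],"dr": [0,0,0]},
  {"delta_pos": [-1,-31,0],"dr": [0,0,0]},
  {"delta_pos": [-1,-31,0],"dr": [0,0,0]},
  {"delta_pos": [0,-24,0],"dr": [0,0,0]},
  {"delta_pos": [0,-15,0],"dr": [0,0,0]},
])

```text
time_s: 11.65
position: [0.5035, -0.2711, 0.1856]
tool_rot: [[0.983, 0.181, -0.001], [0.181, -0.983, 0.001], [-0.001, -0.001, -1.0]]
ft_force: [0.5, 0.1, 0.2]
grip_width: 0.085
```

Request:
arm_command([
  {"delta_pos": [0,0,0],"dr": [0,0,0]},
  {"delta_pos": [0,0,0],"dr": [0,0,0]},
  {"delta_pos": [0,0,-20],"dr": [0,0,0]},
  {"delta_pos": [0,0,-25],"dr": [0,0,0]},
  {"delta_pos": [0,0,-25],"dr": [0,0,0]},
  {"delta_pos": [0,0,-22],"dr": [0,0,0]},
  {"delta_pos": [0,0,-15],"dr": [0,0,0]},
  {"delta_pos": [0,0,-10],"dr": [0,0,0]},
  {"delta_pos": [0,0,0],"dr": [0,0,0]},
  {"delta_pos": [0,0,0],"dr": [0,0,0]},
])

```text
time_s: 12.65
position: [0.5049, -0.2689, 0.07]
tool_rot: [[0.983, 0.184, 0.001], [0.184, -0.983, -0.0], [0.0, 0.001, -1.0]]
ft_force: [0.5, -0.3, -0.5]
grip_width: 0.0857
```

Request:
arm_command([
  {"delta_pos": [0,0,0],"dr": [0,0,0]},
  {"delta_pos": [0,0,0],"dr": [0,0,0]},
  {"delta_pos": [0,0,0],"dr": [0,0,0]},
  {"delta_pos": [0,0,0],"dr": [0,0,0]},
  {"delta_pos": [0,0,0],"dr": [0,0,0]},
  {"delta_pos": [0,0,0],"dr": [0,0,0]},
  {"delta_pos": [0,0,0],"dr": [0,0,0]},
  {"delta_pos": [0,0,0],"dr": [0,0,0]},
  {"delta_pos": [0,0,0],"dr": [0,0,0]},
  {"delta_pos": [0,0,0],"dr": [0,0,0]},
], grip=0)

```text
time_s: 13.65
position: [0.5047, -0.2694, 0.0697]
tool_rot: [[0.983, 0.183, 0.0], [0.183, -0.983, -0.001], [0.0, 0.001, -1.0]]
ft_force: [-0.7, -0.5, 5.5]
grip_width: 0.034
```

Request:
arm_command([
  {"delta_pos": [0,0,5],"dr": [0,0,0]},
  {"delta_pos": [0,0,10],"dr": [0,0,0]},
  {"delta_pos": [0,0,15],"dr": [0,0,0]},
  {"delta_pos": [0,0,20],"dr": [0,0,0]},
  {"delta_pos": [0,0,20],"dr": [0,0,0]},
  {"delta_pos": [0,0,20],"dr": [0,0,0]},
  {"delta_pos": [0,0,15],"dr": [0,0,0]},
  {"delta_pos": [0,0,10],"dr": [0,0,0]},
  {"delta_pos": [0,0,5],"dr": [0,0,0]},
  {"delta_pos": [0,0,0],"dr": [0,0,0]},
  {"delta_pos": [0,0,0],"dr": [0,0,0]},
])

```text
time_s: 14.75
position: [0.5044, -0.2691, 0.1887]
tool_rot: [[0.983, 0.183, -0.001], [0.183, -0.983, 0.001], [-0.001, -0.001, -1.0]]
ft_force: [0.0, -1.5, -0.1]
grip_width: 0.0341
```

Request:
arm_command([
  {"delta_pos": [0,15,0],"dr": [0,0,0]},
  {"delta_pos": [0,25,0],"dr": [0,0,0]},
  {"delta_pos": [2,28,0],"dr": [0,0,0]},
  {"delta_pos": [2,28,0],"dr": [0,0,0]},
  {"delta_pos": [2,28,0],"dr": [0,0,0]},
  {"delta_pos": [2,28,0],"dr": [0,0,0]},
  {"delta_pos": [2,28,0],"dr": [0,0,0]},
  {"delta_pos": [2,28,0],"dr": [0,0,0]},
  {"delta_pos": [2,28,0],"dr": [0,0,0]},
  {"delta_pos": [2,28,0],"dr": [0,0,0]},
  {"delta_pos": [2,28,0],"dr": [0,0,0]},
  {"delta_pos": [2,28,0],"dr": [0,0,0]},
  {"delta_pos": [2,28,0],"dr": [0,0,0]},
  {"delta_pos": [2,28,0],"dr": [0,0,0]},
  {"delta_pos": [2,28,0],"dr": [0,0,0]},
  {"delta_pos": [1,28,0],"dr": [0,0,0]},
  {"delta_pos": [1,28,0],"dr": [0,0,0]},
  {"delta_pos": [1,28,0],"dr": [0,0,0]},
  {"delta_pos": [0,18,0],"dr": [0,0,0]},
  {"delta_pos": [0,10,0],"dr": [0,0,0]},
])

```text
time_s: 16.75
position: [0.5325, 0.2487, 0.1887]
tool_rot: [[0.983, 0.185, -0.001], [0.185, -0.983, -0.0], [-0.001, -0.0, -1.0]]
ft_force: [0.5, 0.2, -1.4]
grip_width: 0.0339
```

Request:
arm_command([
  {"delta_pos": [0,0,0],"dr": [0,0,0]},
  {"delta_pos": [0,0,0],"dr": [0,0,0]},
  {"delta_pos": [0,0,0],"dr": [0,0,0]},
  {"delta_pos": [0,0,-15],"dr": [0,0,0]},
  {"delta_pos": [0,0,-25],"dr": [0,0,0]},
  {"delta_pos": [0,0,-25],"dr": [0,0,0]},
  {"delta_pos": [0,0,-20],"dr": [0,0,0]},
  {"delta_pos": [0,0,-15],"dr": [0,0,0]},
  {"delta_pos": [0,0,-10],"dr": [0,0,0]},
  {"delta_pos": [0,0,-5],"dr": [0,0,0]},
  {"delta_pos": [0,0,-4],"dr": [0,0,0]},
  {"delta_pos": [0,0,-3],"dr": [0,0,0]},
  {"delta_pos": [0,0,-1],"dr": [0,0,0]},
  {"delta_pos": [0,0,0],"dr": [0,0,0]},
  {"delta_pos": [0,0,0],"dr": [0,0,0]},
])

```text
time_s: 18.25
position: [0.5338, 0.2468, 0.0668]
tool_rot: [[0.983, 0.183, 0.001], [0.183, -0.983, 0.0], [0.001, -0.0, -1.0]]
ft_force: [-0.7, -0.6, 1.5]
grip_width: 0.0339
```

Request:
arm_command([
  {"delta_pos": [0,0,0],"dr": [0,0,0]},
  {"delta_pos": [0,0,0],"dr": [0,0,0]},
  {"delta_pos": [0,0,0],"dr": [0,0,0]},
  {"delta_pos": [0,0,0],"dr": [0,0,0]},
  {"delta_pos": [0,0,0],"dr": [0,0,0]},
  {"delta_pos": [0,0,0],"dr": [0,0,0]},
  {"delta_pos": [0,0,0],"dr": [0,0,0]},
  {"delta_pos": [0,0,0],"dr": [0,0,0]},
  {"delta_pos": [0,0,10],"dr": [0,0,0]},
  {"delta_pos": [0,0,20],"dr": [0,0,0]},
  {"delta_pos": [0,0,30],"dr": [0,0,0]},
  {"delta_pos": [0,0,30],"dr": [0,0,0]},
  {"delta_pos": [0,0,30],"dr": [0,0,0]},
], grip=1)

```text
time_s: 19.55
position: [0.5335, 0.2467, 0.1884]
tool_rot: [[0.983, 0.183, 0.001], [0.183, -0.983, 0.0], [0.001, -0.0, -1.0]]
ft_force: [0.0, -0.6, -0.6]
grip_width: 0.0855
```

Request:
arm_command([
  {"delta_pos": [0,-15,0],"dr": [0,0,0]},
  {"delta_pos": [-1,-25,0],"dr": [0,0,0]},
  {"delta_pos": [-3,-28,0],"dr": [0,0,0]},
  {"delta_pos": [-3,-28,0],"dr": [0,0,0]},
  {"delta_pos": [-3,-28,0],"dr": [0,0,0]},
  {"delta_pos": [-3,-28,0],"dr": [0,0,0]},
  {"delta_pos": [-3,-28,0],"dr": [0,0,0]},
  {"delta_pos": [-3,-28,0],"dr": [0,0,0]},
  {"delta_pos": [-3,-28,0],"dr": [0,0,0]},
  {"delta_pos": [-3,-28,0],"dr": [0,0,0]},
  {"delta_pos": [-3,-28,0],"dr": [0,0,0]},
  {"delta_pos": [-3,-28,0],"dr": [0,0,0]},
  {"delta_pos": [-3,-28,0],"dr": [0,0,0]},
  {"delta_pos": [-3,-28,0],"dr": [0,0,0]},
  {"delta_pos": [-3,-28,0],"dr": [0,0,0]},
  {"delta_pos": [-3,-28,0],"dr": [0,0,0]},
  {"delta_pos": [0,-16,0],"dr": [0,0,0]},
  {"delta_pos": [0,-10,0],"dr": [0,0,0]},
  {"delta_pos": [0,0,0],"dr": [0,0,0]},
  {"delta_pos": [0,0,0],"dr": [0,0,0]},
])

```text
time_s: 21.55
position: [0.4906, -0.2105, 0.1862]
tool_rot: [[0.983, 0.183, -0.0], [0.183, -0.983, 0.001], [-0.0, -0.001, -1.0]]
ft_force: [-0.2, 0.3, -0.3]
grip_width: 0.0857
```

```bash
python3 - <<'E'
from h import *
im=env.get_image('scene');cv2.imwrite('pics/mid.png',cv2.resize(im[90:270,110:430],None,fx=2.5,fy=2.5))
s=env.observe();print(s['position'],s['ft_force'],s['grip_width'])
E
```

```text
[ 0.49067187 -0.21025105  0.18629326] [-0.02853663 -0.10369487  0.11148822] 0.0855246157469993
```

View pics/mid.png

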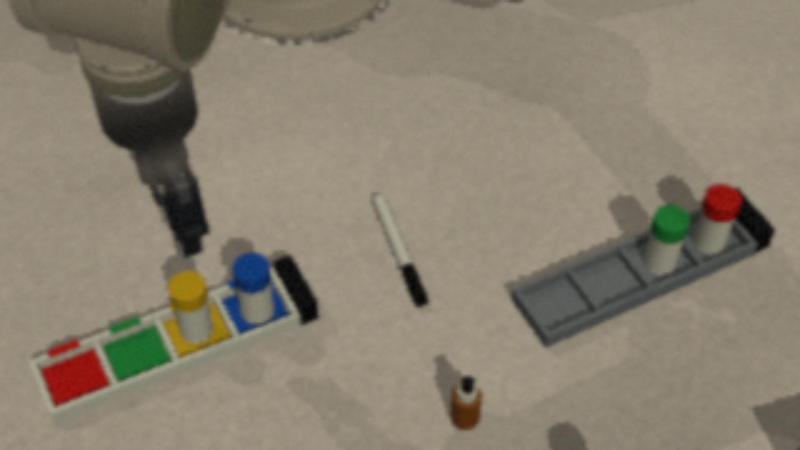

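Red and green stand upright in compartments 1 and 2 (caps at (720,203) and (670,223)). The gripper is above yellow.

Request:
arm_command([
  {"delta_pos": [0,0,-20],"dr": [0,0,0]},
  {"delta_pos": [0,0,-25],"dr": [0,0,0]},
  {"delta_pos": [0,0,-25],"dr": [0,0,0]},
  {"delta_pos": [0,0,-22],"dr": [0,0,0]},
  {"delta_pos": [0,0,-15],"dr": [0,0,0]},
  {"delta_pos": [0,0,-10],"dr": [0,0,0]},
  {"delta_pos": [0,0,0],"dr": [0,0,0]},
  {"delta_pos": [0,0,0],"dr": [0,0,0]},
])

```text
time_s: 22.4
position: [0.491, -0.2111, 0.0699]
tool_rot: [[0.983, 0.183, 0.001], [0.183, -0.983, -0.0], [0.001, 0.001, -1.0]]
ft_force: [-1.0, 1.1, 0.2]
grip_width: 0.0855
```

Request:
arm_command([
  {"delta_pos": [0,0,0],"dr": [0,0,0]},
  {"delta_pos": [0,0,0],"dr": [0,0,0]},
  {"delta_pos": [0,0,0],"dr": [0,0,0]},
  {"delta_pos": [0,0,0],"dr": [0,0,0]},
  {"delta_pos": [0,0,0],"dr": [0,0,0]},
  {"delta_pos": [0,0,0],"dr": [0,0,0]},
  {"delta_pos": [0,0,0],"dr": [0,0,0]},
  {"delta_pos": [0,0,0],"dr": [0,0,0]},
  {"delta_pos": [0,0,0],"dr": [0,0,0]},
  {"delta_pos": [0,0,0],"dr": [0,0,0]},
], grip=0)

```text
time_s: 23.4
position: [0.4907, -0.2114, 0.0697]
tool_rot: [[0.983, 0.183, 0.0], [0.183, -0.983, -0.0], [0.0, 0.001, -1.0]]
ft_force: [-0.9, 0.0, 5.4]
grip_width: 0.034
```

Request:
arm_command([
  {"delta_pos": [0,0,5],"dr": [0,0,0]},
  {"delta_pos": [0,0,10],"dr": [0,0,0]},
  {"delta_pos": [0,0,15],"dr": [0,0,0]},
  {"delta_pos": [0,0,20],"dr": [0,0,0]},
  {"delta_pos": [0,0,20],"dr": [0,0,0]},
  {"delta_pos": [0,0,20],"dr": [0,0,0]},
  {"delta_pos": [0,0,15],"dr": [0,0,0]},
  {"delta_pos": [0,0,10],"dr": [0,0,0]},
  {"delta_pos": [0,0,5],"dr": [0,0,0]},
  {"delta_pos": [0,0,0],"dr": [0,0,0]},
  {"delta_pos": [0,0,0],"dr": [0,0,0]},
])

```text
time_s: 24.5
position: [0.4904, -0.2111, 0.1887]
tool_rot: [[0.983, 0.183, -0.001], [0.183, -0.983, 0.001], [-0.001, -0.001, -1.0]]
ft_force: [0.0, -0.4, -1.3]
grip_width: 0.034
```

Request:
arm_command([
  {"delta_pos": [0,15,0],"dr": [0,0,0]},
  {"delta_pos": [0,25,0],"dr": [0,0,0]},
  {"delta_pos": [4,24,0],"dr": [0,0,0]},
  {"delta_pos": [4,24,0],"dr": [0,0,0]},
  {"delta_pos": [4,24,0],"dr": [0,0,0]},
  {"delta_pos": [4,24,0],"dr": [0,0,0]},
  {"delta_pos": [4,24,0],"dr": [0,0,0]},
  {"delta_pos": [4,24,0],"dr": [0,0,0]},
  {"delta_pos": [4,24,0],"dr": [0,0,0]},
  {"delta_pos": [4,24,0],"dr": [0,0,0]},
  {"delta_pos": [4,24,0],"dr": [0,0,0]},
  {"delta_pos": [4,24,0],"dr": [0,0,0]},
  {"delta_pos": [4,24,0],"dr": [0,0,0]},
  {"delta_pos": [4,24,0],"dr": [0,0,0]},
  {"delta_pos": [4,24,0],"dr": [0,0,0]},
  {"delta_pos": [3,24,0],"dr": [0,0,0]},
  {"delta_pos": [0,14,0],"dr": [0,0,0]},
  {"delta_pos": [0,9,0],"dr": [0,0,0]},
  {"delta_pos": [0,0,0],"dr": [0,0,0]},
  {"delta_pos": [0,0,0],"dr": [0,0,0]},
])

```text
time_s: 26.5
position: [0.5455, 0.1873, 0.1892]
tool_rot: [[0.983, 0.183, -0.0], [0.183, -0.983, -0.0], [-0.0, 0.0, -1.0]]
ft_force: [0.1, 0.0, -1.1]
grip_width: 0.0341
```

Request:
arm_command([
  {"delta_pos": [0,0,-15],"dr": [0,0,0]},
  {"delta_pos": [0,0,-25],"dr": [0,0,0]},
  {"delta_pos": [0,0,-25],"dr": [0,0,0]},
  {"delta_pos": [0,0,-20],"dr": [0,0,0]},
  {"delta_pos": [0,0,-15],"dr": [0,0,0]},
  {"delta_pos": [0,0,-10],"dr": [0,0,0]},
  {"delta_pos": [0,0,-5],"dr": [0,0,0]},
  {"delta_pos": [0,0,-4],"dr": [0,0,0]},
  {"delta_pos": [0,0,-3],"dr": [0,0,0]},
  {"delta_pos": [0,0,-1],"dr": [0,0,0]},
  {"delta_pos": [0,0,0],"dr": [0,0,0]},
  {"delta_pos": [0,0,0],"dr": [0,0,0]},
])

```text
time_s: 27.7
position: [0.5458, 0.1878, 0.0668]
tool_rot: [[0.983, 0.183, 0.001], [0.183, -0.983, 0.0], [0.001, 0.0, -1.0]]
ft_force: [-0.6, -0.0, 2.9]
grip_width: 0.0341
```

Request:
arm_command([
  {"delta_pos": [0,0,0],"dr": [0,0,0]},
  {"delta_pos": [0,0,0],"dr": [0,0,0]},
  {"delta_pos": [0,0,0],"dr": [0,0,0]},
  {"delta_pos": [0,0,0],"dr": [0,0,0]},
  {"delta_pos": [0,0,0],"dr": [0,0,0]},
  {"delta_pos": [0,0,0],"dr": [0,0,0]},
  {"delta_pos": [0,0,0],"dr": [0,0,0]},
  {"delta_pos": [0,0,0],"dr": [0,0,0]},
  {"delta_pos": [0,0,10],"dr": [0,0,0]},
  {"delta_pos": [0,0,20],"dr": [0,0,0]},
  {"delta_pos": [0,0,30],"dr": [0,0,0]},
  {"delta_pos": [0,0,30],"dr": [0,0,0]},
  {"delta_pos": [0,0,30],"dr": [0,0,0]},
], grip=1)

```text
time_s: 29.0
position: [0.5455, 0.1878, 0.1884]
tool_rot: [[0.983, 0.183, 0.001], [0.183, -0.983, 0.0], [0.001, 0.0, -1.0]]
ft_force: [0.3, 0.4, 0.6]
grip_width: 0.0854
```

Request:
arm_command([
  {"delta_pos": [0,-15,0],"dr": [0,0,0]},
  {"delta_pos": [-1,-25,0],"dr": [0,0,0]},
  {"delta_pos": [-5,-23,0],"dr": [0,0,0]},
  {"delta_pos": [-5,-23,0],"dr": [0,0,0]},
  {"delta_pos": [-5,-23,0],"dr": [0,0,0]},
  {"delta_pos": [-5,-23,0],"dr": [0,0,0]},
  {"delta_pos": [-5,-23,0],"dr": [0,0,0]},
  {"delta_pos": [-5,-23,0],"dr": [0,0,0]},
  {"delta_pos": [-5,-23,0],"dr": [0,0,0]},
  {"delta_pos": [-5,-23,0],"dr": [0,0,0]},
  {"delta_pos": [-5,-23,0],"dr": [0,0,0]},
  {"delta_pos": [-5,-23,0],"dr": [0,0,0]},
  {"delta_pos": [-5,-23,0],"dr": [0,0,0]},
  {"delta_pos": [-5,-23,0],"dr": [0,0,0]},
  {"delta_pos": [0,-14,0],"dr": [0,0,0]},
  {"delta_pos": [0,-8,0],"dr": [0,0,0]},
  {"delta_pos": [0,0,0],"dr": [0,0,0]},
  {"delta_pos": [0,0,0],"dr": [0,0,0]},
])

```text
time_s: 30.8
position: [0.4847, -0.1497, 0.1862]
tool_rot: [[0.983, 0.183, -0.0], [0.183, -0.983, 0.0], [-0.0, -0.0, -1.0]]
ft_force: [-0.9, -1.4, -0.5]
grip_width: 0.0851
```

Request:
arm_command([
  {"delta_pos": [0,0,-20],"dr": [0,0,0]},
  {"delta_pos": [0,0,-25],"dr": [0,0,0]},
  {"delta_pos": [0,0,-25],"dr": [0,0,0]},
  {"delta_pos": [0,0,-22],"dr": [0,0,0]},
  {"delta_pos": [0,0,-15],"dr": [0,0,0]},
  {"delta_pos": [0,0,-10],"dr": [0,0,0]},
  {"delta_pos": [0,0,0],"dr": [0,0,0]},
  {"delta_pos": [0,0,0],"dr": [0,0,0]},
])

```text
time_s: 31.6
position: [0.485, -0.15, 0.0698]
tool_rot: [[0.983, 0.183, 0.001], [0.183, -0.983, -0.0], [0.001, 0.0, -1.0]]
ft_force: [-0.6, 0.2, 0.8]
grip_width: 0.0857
```

Request:
arm_command([
  {"delta_pos": [0,0,0],"dr": [0,0,0]},
  {"delta_pos": [0,0,0],"dr": [0,0,0]},
  {"delta_pos": [0,0,0],"dr": [0,0,0]},
  {"delta_pos": [0,0,0],"dr": [0,0,0]},
  {"delta_pos": [0,0,0],"dr": [0,0,0]},
  {"delta_pos": [0,0,0],"dr": [0,0,0]},
  {"delta_pos": [0,0,0],"dr": [0,0,0]},
  {"delta_pos": [0,0,0],"dr": [0,0,0]},
  {"delta_pos": [0,0,0],"dr": [0,0,0]},
  {"delta_pos": [0,0,0],"dr": [0,0,0]},
], grip=0)

```text
time_s: 32.6
position: [0.4847, -0.1504, 0.0697]
tool_rot: [[0.983, 0.183, 0.0], [0.183, -0.983, -0.0], [0.0, 0.0, -1.0]]
ft_force: [-1.9, 0.1, 5.7]
grip_width: 0.0342
```

Request:
arm_command([
  {"delta_pos": [0,0,5],"dr": [0,0,0]},
  {"delta_pos": [0,0,10],"dr": [0,0,0]},
  {"delta_pos": [0,0,15],"dr": [0,0,0]},
  {"delta_pos": [0,0,20],"dr": [0,0,0]},
  {"delta_pos": [0,0,20],"dr": [0,0,0]},
  {"delta_pos": [0,0,20],"dr": [0,0,0]},
  {"delta_pos": [0,0,15],"dr": [0,0,0]},
  {"delta_pos": [0,0,10],"dr": [0,0,0]},
  {"delta_pos": [0,0,5],"dr": [0,0,0]},
  {"delta_pos": [0,0,0],"dr": [0,0,0]},
  {"delta_pos": [0,0,0],"dr": [0,0,0]},
])

```text
time_s: 33.7
position: [0.4844, -0.1501, 0.1887]
tool_rot: [[0.983, 0.183, -0.001], [0.183, -0.983, 0.001], [-0.001, -0.001, -1.0]]
ft_force: [0.7, 0.6, -1.0]
grip_width: 0.0339
```

Request:
arm_command([
  {"delta_pos": [1,12,0],"dr": [0,0,0]},
  {"delta_pos": [2,20,0],"dr": [0,0,0]},
  {"delta_pos": [7,23,0],"dr": [0,0,0]},
  {"delta_pos": [7,23,0],"dr": [0,0,0]},
  {"delta_pos": [7,23,0],"dr": [0,0,0]},
  {"delta_pos": [7,23,0],"dr": [0,0,0]},
  {"delta_pos": [7,23,0],"dr": [0,0,0]},
  {"delta_pos": [7,23,0],"dr": [0,0,0]},
  {"delta_pos": [7,23,0],"dr": [0,0,0]},
  {"delta_pos": [7,23,0],"dr": [0,0,0]},
  {"delta_pos": [7,23,0],"dr": [0,0,0]},
  {"delta_pos": [7,23,0],"dr": [0,0,0]},
  {"delta_pos": [0,10,0],"dr": [0,0,0]},
  {"delta_pos": [0,7,0],"dr": [0,0,0]},
  {"delta_pos": [0,0,0],"dr": [0,0,0]},
  {"delta_pos": [0,0,0],"dr": [0,0,0]},
])

```text
time_s: 35.3
position: [0.5574, 0.1282, 0.1892]
tool_rot: [[0.983, 0.183, -0.0], [0.183, -0.983, -0.0], [-0.0, 0.0, -1.0]]
ft_force: [-0.5, 0.2, -0.3]
grip_width: 0.034
```

Request:
arm_command([
  {"delta_pos": [0,0,-15],"dr": [0,0,0]},
  {"delta_pos": [0,0,-25],"dr": [0,0,0]},
  {"delta_pos": [0,0,-25],"dr": [0,0,0]},
  {"delta_pos": [0,0,-20],"dr": [0,0,0]},
  {"delta_pos": [0,0,-15],"dr": [0,0,0]},
  {"delta_pos": [0,0,-10],"dr": [0,0,0]},
  {"delta_pos": [0,0,-5],"dr": [0,0,0]},
  {"delta_pos": [0,0,-4],"dr": [0,0,0]},
  {"delta_pos": [0,0,-3],"dr": [0,0,0]},
  {"delta_pos": [0,0,-1],"dr": [0,0,0]},
  {"delta_pos": [0,0,0],"dr": [0,0,0]},
  {"delta_pos": [0,0,0],"dr": [0,0,0]},
])

```text
time_s: 36.5
position: [0.5578, 0.1288, 0.0668]
tool_rot: [[0.983, 0.183, 0.001], [0.183, -0.983, -0.0], [0.001, 0.0, -1.0]]
ft_force: [-0.1, 0.2, 2.8]
grip_width: 0.034
```

Request:
arm_command([
  {"delta_pos": [0,0,0],"dr": [0,0,0]},
  {"delta_pos": [0,0,0],"dr": [0,0,0]},
  {"delta_pos": [0,0,0],"dr": [0,0,0]},
  {"delta_pos": [0,0,0],"dr": [0,0,0]},
  {"delta_pos": [0,0,0],"dr": [0,0,0]},
  {"delta_pos": [0,0,0],"dr": [0,0,0]},
  {"delta_pos": [0,0,0],"dr": [0,0,0]},
  {"delta_pos": [0,0,0],"dr": [0,0,0]},
  {"delta_pos": [0,0,10],"dr": [0,0,0]},
  {"delta_pos": [0,0,20],"dr": [0,0,0]},
  {"delta_pos": [0,0,30],"dr": [0,0,0]},
  {"delta_pos": [0,0,30],"dr": [0,0,0]},
  {"delta_pos": [0,0,30],"dr": [0,0,0]},
], grip=1)

```text
time_s: 37.8
position: [0.5575, 0.1287, 0.1883]
tool_rot: [[0.983, 0.183, 0.001], [0.183, -0.983, -0.0], [0.001, 0.0, -1.0]]
ft_force: [0.8, -0.1, 0.9]
grip_width: 0.0852
```

Request:
arm_command([
  {"delta_pos": [-5,-15,0],"dr": [0,0,0]},
  {"delta_pos": [-10,-30,0],"dr": [0,0,0]},
  {"delta_pos": [-10,-30,0],"dr": [0,0,0]},
  {"delta_pos": [-10,-30,0],"dr": [0,0,0]},
  {"delta_pos": [-10,-30,0],"dr": [0,0,0]},
  {"delta_pos": [-10,-30,0],"dr": [0,0,0]},
  {"delta_pos": [-10,-30,0],"dr": [0,0,0]},
  {"delta_pos": [-10,-30,0],"dr": [0,0,0]},
  {"delta_pos": [-10,-30,0],"dr": [0,0,0]},
  {"delta_pos": [-5,-20,0],"dr": [0,0,0]},
  {"delta_pos": [0,-10,0],"dr": [0,0,0]},
  {"delta_pos": [0,0,0],"dr": [0,0,0]},
  {"delta_pos": [0,0,0],"dr": [0,0,0]},
  {"delta_pos": [0,0,0],"dr": [0,0,0]},
])

```text
time_s: 39.2
position: [0.4677, -0.1553, 0.1863]
tool_rot: [[0.983, 0.184, -0.0], [0.184, -0.983, 0.0], [-0.0, -0.0, -1.0]]
ft_force: [-0.3, -0.1, -0.6]
grip_width: 0.0855
```

```bash
python3 - <<'E'
from h import *
T=env.get_image('top');S=env.get_image('scene');ct=env.get_calibration('top');cs=env.get_calibration('scene')
a=cv2.resize(T[160:260,90:250],None,fx=3.5,fy=3.5);b=cv2.resize(S[130:250,290:450],(560,420)) [:240]
cv2.imwrite('pics/final.png',np.vstack([a,b]))
C=np.array([.5402,.2175]);u=np.array([np.cos(np.radians(101.3)),np.sin(np.radians(101.3))]);x=np.array([u[1],-u[0]])
for col in HSV:
    R=[]
    for im,box,c in((T,(160,260,90,250),ct),(S,(130,250,290,450),cs)):
        m=np.zeros(im.shape[:2],np.uint8);y0,y1,x0,x1=box;m[y0:y1,x0:x1]=mask(im,col)[y0:y1,x0:x1]
        k,_,st,ce=cv2.connectedComponentsWithStats(m);i=1+st[1:,4].argmax();R.append(ray(c,ce[i]))
    p=tri(R);d=p[:2]-C;print(col,'tray x,y,z(cap) mm',(1000*np.array([d@x,d@u,p[2]])).round(1))
E
```

```text
red tray x,y,z(cap) mm [ 2.1 91.9 65.2]
blue tray x,y,z(cap) mm [  0.9 -89.5  64. ]
green tray x,y,z(cap) mm [ 0.8 32.1 64.5]
yellow tray x,y,z(cap) mm [  0.5 -28.4  65.7]
```

View pics/final.png

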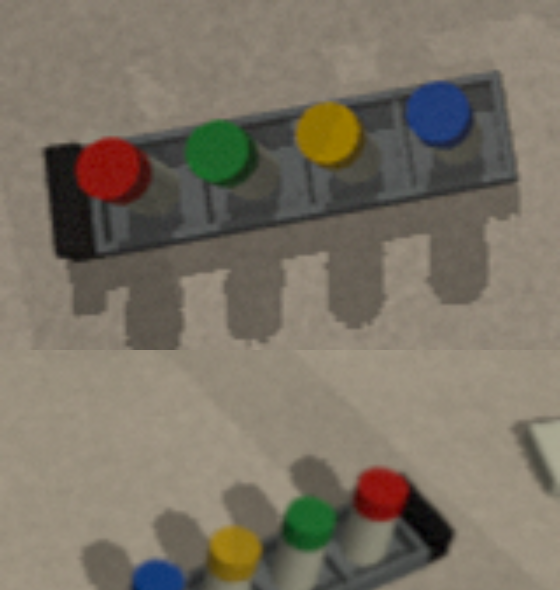

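All four jars stand upright, one per compartment. From the black end the order is red (112,170), green, yellow, blue (438,113), each within about 3 mm of its centre. The arm is clear.

```bash
python3 -c "
from rig import env
print(env.close_job())"
```

```text
the job is handed in; nothing more can be done
None
```

All four jars are in the grey tray in reverse order. The white rack read blue, yellow, green, red from its black end; the tray now reads red, green, yellow, blue from its black end. I gripped each jar by its cap, carried it upright and lowered it to the tray floor before letting go. I handed the job in at about 39 s of the 106 s allowed.

In my last camera check, using both views, every jar was within about 3 mm of its compartment centre. The cap centres were at a height of 64–66 mm, which fits jars standing on the 5 mm floor. All four looked upright, though I did not measure their tilt. The gripper was open and well clear of the tray. None of the checks failed or disagreed. The job reports no verdict, so I have no confirmation beyond these checks.

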